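Hold the light test box half open on a photocell tube

ROBOT

A 7-joint arm with a two-finger parallel gripper is mounted at the origin on the work surface. World frame = base frame: x ahead of the robot, y to its left, z up, the work surface at z = 0. Lengths are in m, angles in rad, forces in N, time in s.
With the tool pointing down it reaches from about 0.4 to 0.875 m from the base axis. Payload 19.3 kg.
Tool frame: the origin (TCP) lies on the front face of the gripper's body, between the roots of the fingers; the fingertips stand 73 mm ahead of it and the grasp point (between the pads) lies 54 mm ahead of it; z points along the fingers, y is the line along which they close (so a half turn about z gives the same grasp; the last joint's range is limited). The gripper opens to 85 mm and grips with 20 to 120 N. Pads are 22 mm wide; open, the fingers measure 114 mm over their backs; the gripper's body (76 mm by 85 mm) begins 54 mm behind the grasp point. The pads swing forward as they close: fully open they stand 13 mm farther back than shut.
Start: joints at [1.23, 0.521, -0.036, 1.599, 0.021, 1.021, -0.113], TCP at [0.167, -0.602, 0.304] pointing down, gripper open.
Joint ranges: [-2.91, 2.91], [-0.3, 2.13], [-1.5, 1.42], [0.17, 2.43], [-1.26, 4.41], [0.16, 1.93], [-2.52, 2.52]. Speed limits (rad/s): [1.89, 1.89, 2.39, 2.39, 3.01, 3.01, 3.01].

INTERFACE

Orientations are given as a 3x3 rotation matrix whose columns are the frame's x, y, z axes.
In Python, from workcell import ctrl gives the robot as it stands. The module is installed in compiled form; this text tells all that it offers.
- The arm moves only by the shell command python3 -m creep 'ROWS' [OPENING] [FORCE]. ROWS is JSON, a list that holds one entry, the list of rows, each a list of 4 numbers: the shift along the tool's x, y, z in mm, then the turn about the tool's z in degrees. A call has 1 to 5 rows; each row is the pose to reach, as a shift and turn from the pose commanded when the call began, along the tool's axes at that moment; what a row does not reach only later rows make up. A row lasts 1/10 s, in which the tool goes at most 50 mm and 8.59 degrees, less where a joint would pass 70% of its speed; a pose out of reach is approached as far as the arm can. A call with a gripper value outside its range is refused whole. OPENING is the opening in per cent of the stroke, from 0 (shut) to 100 (fully open), set as the call begins (- or left out, the last holds). The fingers move at their own pace and stop on an object; FORCE is the grip in N (left out, the last holds). Time passes only in rows, so rows that repeat a pose let the fingers close. It gives the time, the measured TCP pose, the force, the opening and the grip force at its end, in the units of the state.
- ctrl.read_state(): the state, without advancing time (a new reading comes with each control period).
- ctrl.snapshot(name): name is "scene" or "top" or "wrist"; returns (picture, depth): 420x560x3 uint8, red, green, blue; 420x560 float32, m along the optical axis (not along the pixel's ray), 0 where there is no reading.
- ctrl.camera_params(name): a dict with "fx", "fy", "cx", "cy" (pixels), "rvec" (rotation vector, rad) and "tvec" (3), from world to camera coordinates, as OpenCV has them; the wrist camera has in their place "mount" (4x4, takes a point from camera to tool coordinates, whose origin is the TCP and whose axes are the flange's). Camera axes: x right, y down, z forward; pixel columns grow to the right and rows downward; lengths in m; the calibration is good to about 2 mm. The wrist camera is an equidistant fisheye: a pixel r from the principal point sees the ray r / f radians off the axis. A picture is of the moment at which its call begins: read the wrist's pose just before it. camera_params takes no time and is no camera call.
- ctrl.hand_in(): hands the job in; it is judged then, once.
The state is a dict: "time": time; "q": joint angles; "joint_velocities": joint speeds; "tau": joint torques, N m; "eef_pos": TCP position; "ee_rot": TCP orientation; "force": force on the tool from outside, world axes, zero at the start; "torque": the same for the moment, N m; "gripper_width": finger opening in m; "grip_force": force on a finger pad.
Only numpy, scipy, OpenCV 4.12 (cv2) and the standard library are available. Lean on these libraries where they do the work, as an engineer would, in place of code of your own. Each camera call takes 0.05 s, during which the arm holds its last target. There are 200 camera calls.

TASK

Take the orange-capped photocell tube out of the white rack and lower it, without dropping it in, fully home into the well of the blue light test box, then let go of it. Then slide the box's sprung shutter by its yellow tab to the red half-open mark and finish while still holding it there against its spring, so that the reading can be taken. Leave the other two tubes and the multimeter where they are.

Things in the scene. Friction and masses are not known exactly. Their poses are not given: they have to be found in the camera images.
- tube_orange: Sealed glass photocell tube with an orange cap, in one of the rack's holes (which one varies). Barrel 15 mm diameter, 80 mm long, chamfered foot; on it the cap, 22 mm diameter, 30 mm tall; about 40 g. Origin: centre of the foot; z up along the tube. In the rack only the upper 60 mm stand out, cap 90 to 120 mm above the bench.
- tube_blue: Bystander: sealed glass photocell tube with a blue cap, in one of the rack's holes (which one varies). Barrel 15 mm diameter, 80 mm long, chamfered foot; on it the cap, 22 mm diameter, 30 mm tall; about 40 g. Origin: centre of the foot; z up along the tube. In the rack only the upper 60 mm stand out, cap 90 to 120 mm above the bench.
- tube_black: Bystander: sealed glass photocell tube with a black cap, in one of the rack's holes (which one varies). Barrel 15 mm diameter, 80 mm long, chamfered foot; on it the cap, 22 mm diameter, 30 mm tall; about 40 g. Origin: centre of the foot; z up along the tube. In the rack only the upper 60 mm stand out, cap 90 to 120 mm above the bench.
- rack: White plastic tube rack, fixed to the bench: block 60 mm (its x) by 200 mm (its y) by 60 mm tall, with a row of four holes along its y at -67.5, -22.5, 22.5 and 67.5 mm, each 18 mm diameter and 50 mm deep (floor 10 mm above the bench); three hold tubes, one is empty. Origin: centre of its underside, z up.
- tester: Blue light test box, fixed: base 170 (x, front is -x) by 240 (y) by 55 mm tall. On it, along y: a dark screen (x 6 to 10 mm, whole width), the shutter (x 20), a grey lamp house (x 35 to 80), all up to 95 mm above the bench; only the tab and a seated tube stand higher. Scale on the lamp house: red mark half open, black marks closed and fully open. Origin: centre of underside.
- well (a point): Centre of the mouth of the tube well in the test box, 55 mm above the bench: hole 18 mm diameter, 40 mm deep, chamfered rim. A tube fully home has its foot 40 mm below this point, its cap 95 to 125 mm above the bench. The axes are the test box's.
- shutter (a joint): Travel of the shutter in m: 0 closed (as found), 0.03 half open (red mark), 0.06 fully open. It opens towards the test box's +y. A spring always pushes it shut: about 2.3 N at closed, 6.8 N at half, 11.3 N at full, plus about 0.4 N of friction; it springs back when let go.
- shutter_tab (a point): Centre of the top of the shutter's yellow tab, 145 mm above the bench; moves with the shutter. The tab is an upright square post 16 by 16 mm (along the box's x and y), free from 95 to 145 mm above the bench, with a red pointer over the scale. It can be pinched from above or pushed on its -y side. The axes are the test box's.
- half_mark (a point): Fixed to the test box: where the centre of the tab's top is when the shutter stands at the red half-open mark.
- multimeter: Bystander: loose orange multimeter lying flat, 90 (its x) by 175 (its y) by 40 mm. Origin: centre of its underside.
There are look-alikes about, which are no part of the job. Leave any pink look-alike of the tube_orange alone.

How it is judged:
On the way, in this order (a step that is already met when the one before it is completed fails the run):
1. the orange-capped tube is lifted clear of the rack (height (world z) of tube_orange above 0.07 m), for 0.1 s.
2. the tube is in the well by at least 15 mm, still held by the fingers (z of tube_orange in the frame of well below -0.015 m and horizontal distance between tube_orange and well below 0.005 m and contact force between the fingers and tube_orange above 0.5 N), for 0.05 s.
3. the tube is fully home in the well and let go (z of tube_orange in the frame of well below -0.035 m and horizontal distance between tube_orange and well below 0.005 m and angle between tube_orange's own z axis and vertical below 0.12 rad and contact force between the fingers and tube_orange below 0.1 N), for 0.2 s.
4. the fingers hold the shutter at half travel for a second (value of joint shutter between 0.024 and 0.036 m and contact force between the fingers and shutter above 3 N), for 1 s.
At the end, for the whole second after the job is handed in: Orange-capped tube upright in the well, within 5 mm of fully home, not touched by the fingers; shutter held still by the fingers 24 to 36 mm open (half is 30), pressed with over 3 N; other tubes within 20 mm and multimeter within 30 mm of where they were (all of step 3 and all of step 4 and velocity of joint shutter between -0.01 and 0.01 m/s and distance of each of tube_blue, tube_black from where it was at the start of the episode below 0.02 m and distance of multimeter from where it was at the start of the episode below 0.03 m); the arm keeps its last pose, push and grip.
It fails at once if another tube is moved by more than 20 mm (distance of any of tube_blue, tube_black from where it was at the start of the episode above 0.02 m).
It fails at once if the multimeter is moved by more than 30 mm (distance of multimeter from where it was at the start of the episode above 0.03 m).
It also fails if it takes over 50 s, if anything falls off the work surface, if the arm or the gripper's body presses on something with over 40 N, if the wrist force passes 120 N, or if a joint passes its speed limit or range.

## Working session

There is one attempt and no reset: what is moved stays moved. The work goes in short steps, Python scripts to look and compute and a shell command to move; the robot and the scene stay as the last step left them, time stands still between calls to the robot, and variables do not carry over. Pictures are saved under pics/ and viewed, at most 13 in all, crops included, and the job is handed in when it is done.

```bash
mkdir -p pics
cat > h.py <<'E'
import numpy as np, cv2
from workcell import ctrl
def snap(n):
    s=ctrl.read_state(); p,d=ctrl.snapshot(n); np.savez(f'pics/{n}.npz',p=p,d=d,pos=s['eef_pos'],R=s['ee_rot'])
    return p,d,s
def save(f,p): cv2.imwrite('pics/'+f,cv2.cvtColor(p,cv2.COLOR_RGB2BGR))
def world(n,u,v,d):
    c=ctrl.camera_params(n); R=cv2.Rodrigues(np.array(c['rvec'],float))[0]
    X=np.array([(u-c['cx'])/c['fx']*d,(v-c['cy'])/c['fy']*d,d]); return R.T@(X-np.array(c['tvec']).ravel())
E
python3 - <<'E'
from h import *
for n in('scene','top'):
    p,d,s=snap(n); save(n+'1.png',p)
print(s)
for n in('scene','top','wrist'): print(ctrl.camera_params(n))
E
```

```text
{'time': 0.05, 'q': array([ 1.22980454,  0.52201376, -0.03633571,  1.59998048,  0.02117883,
        1.02113173, -0.11280298]), 'joint_velocities': array([ 0.00060845,  0.00047369,  0.00069086,  0.00139814,  0.00082359,
        0.00033682, -0.0004474 ]), 'tau': array([ 1.97459958e-03, -9.29461455e+01,  1.98510647e+00, -3.70981872e+01,
        1.80194591e-02,  5.13580773e-03, -8.85038185e-05]), 'eef_pos': array([ 0.16709496, -0.60198616,  0.30333561]), 'ee_rot': array([[ 9.63564021e-01,  2.67477559e-01, -3.65466772e-04],
       [ 2.67477801e-01, -9.63563407e-01,  1.08958322e-03],
       [-6.07113495e-05, -1.14763743e-03, -9.99999340e-01]]), 'force': array([-0.24100668,  0.84152288, -0.08209759]), 'torque': array([ 0.02107629, -0.00068701, -0.04651724]), 'grip_force': 0.0, 'gripper_width': 0.08549419764863182}
{'fx': 509.77941803133126, 'fy': 509.77941803133126, 'cx': 274.20502839384324, 'cy': 209.26142426106637, 'rvec': array([ 0.83862732,  2.41262426, -1.24207402]), 'tvec': array([ 0.43794979, -0.08361119,  1.53075162])}
{'fx': 434.8922826937455, 'fy': 434.8922826937455, 'cx': 271.3511742905029, 'cy': 212.20381515898384, 'rvec': array([ 2.0751484 , -2.16245985,  0.22728556]), 'tvec': array([-0.01744995,  0.52871447,  1.14194098])}
{'fx': 325.19226210127806, 'fy': 325.19226210127806, 'cx': 281.7008504263748, 'cy': 204.4444090569691, 'mount': array([[ 8.28053214e-04, -9.61595134e-01, -2.74470603e-01,
         6.95896692e-02],
       [ 9.99999551e-01,  6.69795344e-04,  6.70311854e-04,
         4.22055128e-04],
       [-4.60729485e-04, -2.74471035e-01,  9.61595257e-01,
        -7.01892792e-02],
       [ 0.00000000e+00,  0.00000000e+00,  0.00000000e+00,
         1.00000000e+00]])}
```

View pics/scene1.png

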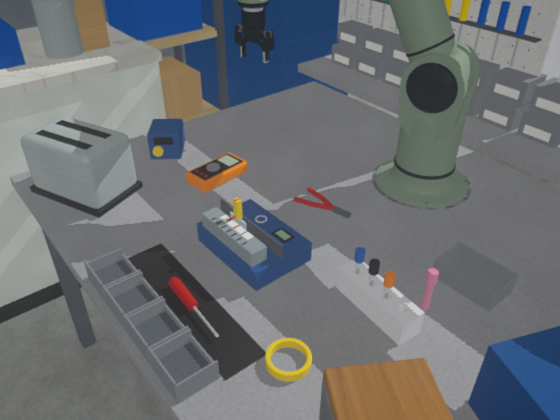

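View pics/top1.png

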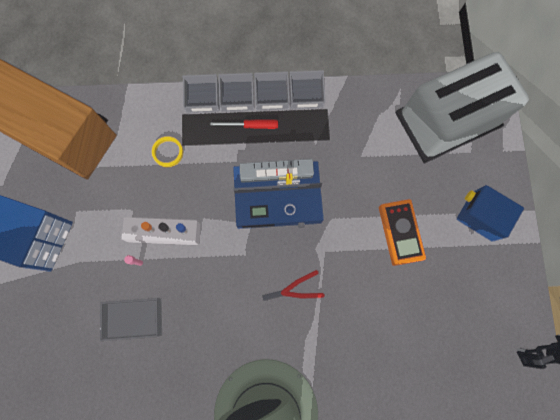

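Scene view: blue, black and orange caps stand in the white rack at (360,255), (375,267) and (389,279). A pink stick stands outside the rack at (432,275). The tester is near (255,240), its tab at (238,208) and the well at (261,218). In the top view, orange is at (146,226), pink (131,260), the well (290,210) and the tab (289,179). The orange cap in the rack fits the description and the pink one doesn't. I'll confirm this with enlarged crops and measure depth.

Run:
```python
from h import *
t=np.load('pics/top.npz'); s=np.load('pics/scene.npz')
a=cv2.resize(t['p'][150:270,110:210],None,fx=4,fy=4,interpolation=cv2.INTER_CUBIC)
b=cv2.resize(t['p'][150:240,225:335],None,fx=3.6,fy=3.6,interpolation=cv2.INTER_CUBIC)
c=np.zeros((490,800,3),np.uint8); c[:480,:400]=a; c[:324,400:796]=b
save('crop1.png',c)
for n,z,pts in(('top',t,[(146,226),(164,227),(181,228),(131,260),(290,204),(290,178),(240,225),(318,222),(238,168),(318,165),(125,240),(196,240),(403,230)]),('scene',s,[(389,276),(375,264),(360,252),(432,273),(238,202),(261,214)])):
    for u,v in pts:
        d=np.median(z['d'][v-1:v+2,u-1:u+2]); print(n,u,v,world(n,u,v,d).round(3))
```

```text
top 146 226 [0.491 0.286 0.118]
top 164 227 [0.487 0.24  0.118]
top 181 228 [0.482 0.196 0.119]
top 131 260 [0.406 0.326 0.108]
top 290 204 [ 0.548 -0.092  0.054]
top 290 178 [ 0.597 -0.09   0.144]
top 240 225 [0.496 0.048 0.052]
top 318 222 [ 0.501 -0.17   0.023]
top 238 168 [0.658 0.049 0.055]
top 318 165 [ 0.659 -0.176  0.052]
top 125 240 [0.469 0.365 0.039]
top 196 240 [0.46  0.169 0.046]
top 403 230 [ 0.465 -0.399  0.045]
scene 389 276 [0.5   0.296 0.121]
scene 375 264 [0.494 0.254 0.12 ]
scene 360 252 [0.491 0.208 0.12 ]
scene 432 273 [0.415 0.338 0.111]
scene 238 202 [ 0.605 -0.078  0.142]
scene 261 214 [ 0.519 -0.104  0.054]
```

View pics/crop1.png

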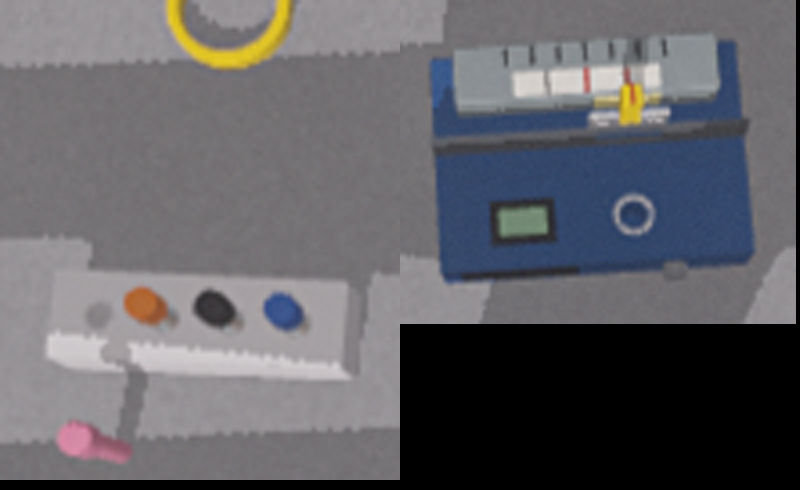

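The right crop confirms orange at (146,306) in the rack; the pink stick is at (80,440), outside it. The well ring is at (634,215), the tab at (630,103) and the red half mark at (587,80), so opening goes to the left (+y). Next I'll move above the tester for a close look.

```bash
cat >> h.py <<'E'
def to(x,y,z,yaw):
    s=ctrl.read_state(); R=np.array(s['ee_rot']); w=np.array([x,y,z])-s['eef_pos']
    cur=np.degrees(np.arctan2(R[1,1],R[0,1])); t=(cur-yaw+180)%360-180
    print('pos',np.round(s['eef_pos'],4),'yaw',cur.round(1),'-> shift mm',(R.T@w*1000).round(1),'turn',t.round(1),'t',round(s['time'],2))
def wray(u,v,pos,R):
    c=ctrl.camera_params('wrist'); M=np.array(c['mount']); a=(u-c['cx'])/c['fx']; b=(v-c['cy'])/c['fy']; r=np.hypot(a,b)
    d=np.array([a/r*np.sin(r),b/r*np.sin(r),np.cos(r)]); return pos+R@M[:3,3], R@M[:3,:3]@d
def wproj(X,pos,R):
    c=ctrl.camera_params('wrist'); M=np.array(c['mount']); q=M[:3,:3].T@(R.T@(np.array(X)-pos)-M[:3,3]); r=np.arctan2(np.hypot(*q[:2]),q[2]); 
    return c['cx']+c['fx']*r*q[0]/np.hypot(*q[:2]),c['cy']+c['fy']*r*q[1]/np.hypot(*q[:2])
def wplane(u,v,z,pos,R):
    o,d=wray(u,v,pos,R); return o+d*(z-o[2])/d[2]
E
python3 -m creep '[[[40,-30,0,0],[80,-60,0,0],[120,-92,0,0],[160,-123,0,0],[200,-154,0,0]]]'
python3 -m creep '[[[40,-30,0,0],[80,-60,0,0],[120,-92,0,0],[160,-123,0,0],[200,-154,0,0]]]'
python3 -c "
from h import *
to(.53,-.09,.30,-87)"
```

```text
time: 0.6
eef_pos: [0.3179, -0.4005, 0.3038]
ee_rot: [[0.964, 0.267, -0.0], [0.267, -0.964, 0.0], [-0.0, -0.0, -1.0]]
force: [1.6, -0.8, 0.5]
gripper_width: 0.0852
grip_force: 0.0
time: 1.1
eef_pos: [0.4681, -0.2005, 0.3039]
ee_rot: [[0.964, 0.267, -0.0], [0.267, -0.964, -0.0], [-0.0, 0.0, -1.0]]
force: [0.7, -0.7, -0.3]
gripper_width: 0.0856
grip_force: 0.0
pos [ 0.4681 -0.2005  0.3039] yaw -74.5 -> shift mm [ 89.2 -90.    3.9] turn 12.5 t 1.1
```

```bash
python3 -m creep '[[[35,-35,0,6],[70,-70,0,12.5],[89,-90,0,12.5],[89,-90,0,12.5],[89,-90,0,12.5]]]'
python3 -c "
from h import *
p,d,s=snap('wrist'); save('w1.png',p)"
```

```text
time: 1.6
eef_pos: [0.5288, -0.0917, 0.3035]
ee_rot: [[0.999, 0.054, -0.001], [0.054, -0.999, -0.0], [-0.001, 0.0, -1.0]]
force: [-0.2, -0.6, -0.1]
gripper_width: 0.0854
grip_force: 0.0
```

View pics/w1.png

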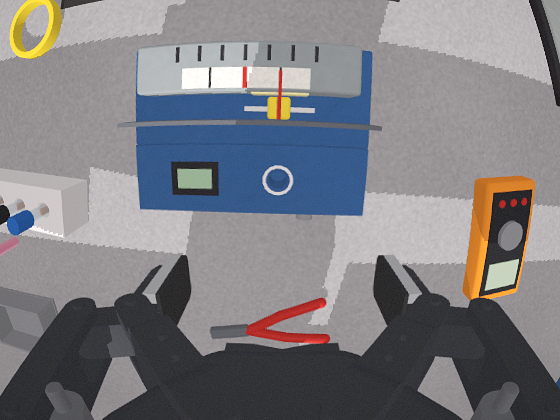

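Wrist view: the well ring is at (278,180), the tab top at (279,108), the red half mark at (245,77) with the pointer at (280,77), and the box front corners at (140,208) and (363,214).

Run:
```python
from h import *
s=np.load('pics/wrist.npz'); P,R=s['pos'],s['R']
for n,u,v,z in(('well',277.5,180,.055),('tab',279,108,.145),('fl',140,208,.055),('fr',363,214,.055),('half',245,77,.095),('pointer',280,77,.095)): print(n,wplane(u,v,z,P,R).round(4))
# triangulate with top
c=ctrl.camera_params('top'); Rt=cv2.Rodrigues(np.array(c['rvec'],float))[0]; ot=-Rt.T@np.array(c['tvec']).ravel()
for n,a,b in(('well',(277.5,180),(290,209.7)),('tab',(279,108),(288.9,178))):
    o,d=wray(*a,P,R); e=world('top',*b,1.)-ot; e/=np.linalg.norm(e)
    k=np.linalg.lstsq(np.c_[d,-e],ot-o,rcond=None)[0]; A=o+d*k[0];B=ot+e*k[1]; print(n,A.round(4),B.round(4))
to(.491,.286,.30,-5.7)
```

```text
well [ 0.5326 -0.0879  0.055 ]
tab [ 0.6024 -0.0864  0.145 ]
fl [0.4949 0.0609 0.055 ]
fr [ 0.5016 -0.1793  0.055 ]
half [ 0.6289 -0.0558  0.095 ]
pointer [ 0.63   -0.0853  0.095 ]
well [ 0.5326 -0.0879  0.0553] [ 0.5322 -0.0907  0.0554]
tab [ 0.6028 -0.0862  0.1264] [ 0.6023 -0.088   0.1264]
pos [ 0.5286 -0.0926  0.3036] yaw -87.0 -> shift mm [ -17.7 -380.     3.5] turn -81.3 t 1.65
```

```bash
python3 -m creep '[[[-2,-40,0,-8.5],[-4,-85,0,-17],[-6,-130,0,-25.5],[-8,-175,0,-34],[-10,-220,0,-42]]]' | head -2
python3 -c "
from h import *
to(.491,.286,.26,-5.7)"
```

```text
time: 2.15
eef_pos: [0.5071, 0.1273, 0.3041]
pos [0.5071 0.1273 0.3041] yaw -44.8 -> shift mm [ 101.3 -123.2   44. ] turn -39.1 t 2.15
```

```bash
python3 -m creep '[[[30,-36,10,-8.5],[60,-73,22,-17],[90,-110,34,-25.5],[101,-123,44,-34],[101,-123,44,-39]]]' | head -2
python3 -m creep '[[[0,0,0,0],[0,0,0,0]]]' | head -2
python3 -c "
from h import *
p,d,s=snap('wrist'); save('w2.png',p); to(.491,.286,.26,-5.7)"
```

```text
time: 2.65
eef_pos: [0.491, 0.2871, 0.2585]
time: 2.85
eef_pos: [0.4925, 0.2842, 0.26]
pos [0.4924 0.2844 0.2601] yaw -6.3 -> shift mm [ 1.4 -1.6  0.1] turn -0.6 t 2.9
```

View pics/w2.png

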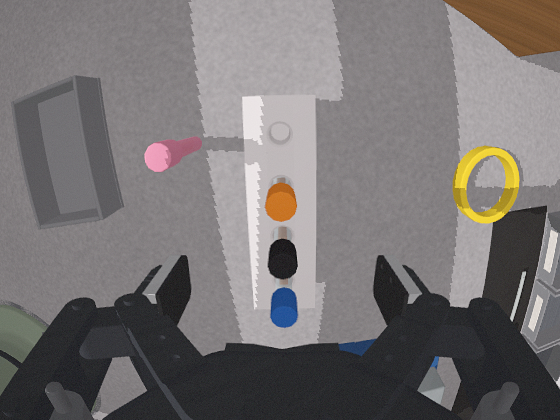

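The orange cap top is at (281,204), with black (283,258), blue (285,308) and pink (158,157) clear of it; the rack is aligned with the tool.

Run:
```python
from h import *
s=np.load('pics/wrist.npz'); P,R=s['pos'],s['R']
A=wplane(281,204,.12,P,R); print(A.round(4), 'wrist depth',np.median(s['d'][202:206,279:283]))
c=ctrl.camera_params('top'); Rt=cv2.Rodrigues(np.array(c['rvec'],float))[0]; ot=-Rt.T@np.array(c['tvec']).ravel()
o,d=wray(281,204,P,R); e=world('top',145.8,225.8,1.)-ot; e/=np.linalg.norm(e)
k=np.linalg.lstsq(np.c_[d,-e],ot-o,rcond=None)[0]; print((o+d*k[0]).round(4),(ot+e*k[1]).round(4))
print(np.round(o+d*np.median(s['d'][202:206,279:283])/ (d@(R@np.array(ctrl.camera_params('wrist')['mount'])[:3,2])),4))
to(A[0],A[1],.166,-5.9)
```

```text
[0.4933 0.2936 0.12  ] wrist depth 0.21828988
[0.4929 0.29   0.1073] [0.4937 0.2896 0.1073]
[0.4933 0.2936 0.1202]
pos [0.4924 0.2844 0.2601] yaw -6.3 -> shift mm [ 9.2 -0.2 94.1] turn -0.4 t 2.9
```

```bash
python3 -m creep '[[[9,0,10,0],[9,0,35,0],[9,0,60,0],[9,0,85,0],[9,0,96,0]]]' 60 | head -2
python3 -m creep '[[[0,0,0,0],[0,0,0,0],[0,0,0,0],[0,0,0,0],[0,0,0,0]]]' 0 30
python3 -m creep '[[[0,0,-5,0],[0,0,-20,0],[0,0,-45,0],[0,0,-70,0],[0,0,-95,0]]]'
python3 -c "
from h import *
to(.5326,-.0885,.27,-88.4)"
```

```text
time: 3.4
eef_pos: [0.4922, 0.2944, 0.1616]
time: 3.9
eef_pos: [0.4931, 0.2948, 0.1647]
ee_rot: [[0.105, 0.995, 0.001], [0.995, -0.105, 0.001], [0.001, 0.001, -1.0]]
force: [-0.3, -0.3, 6.0]
gripper_width: 0.0206
grip_force: 30.1
time: 4.4
eef_pos: [0.4926, 0.2947, 0.2611]
ee_rot: [[0.104, 0.995, 0.0], [0.995, -0.104, 0.0], [0.0, 0.0, -1.0]]
force: [0.4, 0.3, -0.2]
gripper_width: 0.0209
grip_force: 29.8
pos [0.4926 0.2947 0.2611] yaw -6.0 -> shift mm [-377.    79.6   -9.1] turn 82.4 t 4.4
```

```bash
python3 -m creep '[[[0,0,-30,0],[0,0,-60,0],[-20,4,-60,0],[-55,12,-60,8],[-95,20,-60,16]]]' | sed -n 2p
python3 -m creep '[[[-40,0,0,8.5],[-80,-2,0,17],[-120,-4,0,25],[-160,-6,0,33],[-200,-8,0,41]]]' | sed -n 2p
python3 -c "
from h import *
to(.5326,-.0885,.27,-88.4)"
```

```text
eef_pos: [0.5025, 0.1977, 0.3202]
eef_pos: [0.4194, 0.0145, 0.32]
pos [0.4194 0.0145 0.32  ] yaw -63.3 -> shift mm [ 54.7 142.9  50.1] turn 25.1 t 5.4
```

```bash
python3 -m creep '[[[16,40,10,8],[32,84,25,16],[48,126,40,24],[54,143,50,25],[54,143,50,25]]]' | sed -n 2p
python3 -m creep '[[[0,0,0,0],[0,0,0,0]]]' | sed -n 2p
python3 -c "
from h import *
p,d,s=snap('wrist'); save('w3.png',p); to(.5326,-.0885,.27,-88.4)"
```

```text
eef_pos: [0.5343, -0.0888, 0.2683]
eef_pos: [0.5332, -0.0864, 0.2699]
pos [ 0.5333 -0.0865  0.2699] yaw -87.9 -> shift mm [-0.7  2.  -0.1] turn 0.5 t 6.15
```

View pics/w3.png

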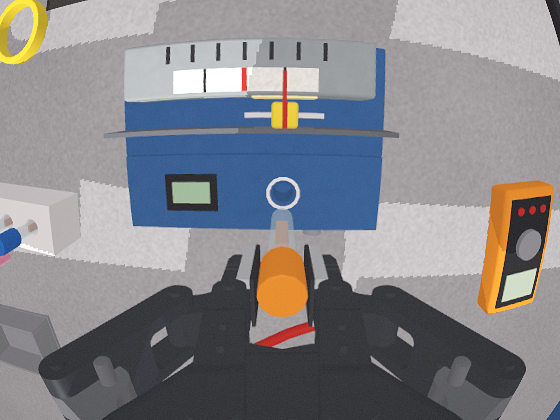

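Tube held upright; the well ring is at (283,193), the foot near (282,212) and the cap-top centre near (282,290).

Run:
```python
from h import *
s=np.load('pics/wrist.npz'); P,R=s['pos'],s['R']
W=wplane(283,193.2,.055,P,R); print(W.round(4))
for z in(.116,.196,.226): print(z,wproj(P+R@[0,0,P[2]-z],P,R))
to(W[0],W[1],.27,-88.4)
a=cv2.resize(s['p'][170:330,210:355],None,fx=3.7,fy=3.7,interpolation=cv2.INTER_CUBIC); save('c3.png',a)
```

```text
[ 0.5324 -0.0881  0.055 ]
0.116 (np.float64(280.9004317351691), np.float64(212.09423096877123))
0.196 (np.float64(280.5843771648323), np.float64(260.5229482733911))
0.226 (np.float64(280.38288092755147), np.float64(292.3319129645819))
pos [ 0.5333 -0.0865  0.2699] yaw -87.9 -> shift mm [-0.9  1.6 -0.1] turn 0.5 t 6.15
```

View pics/c3.png

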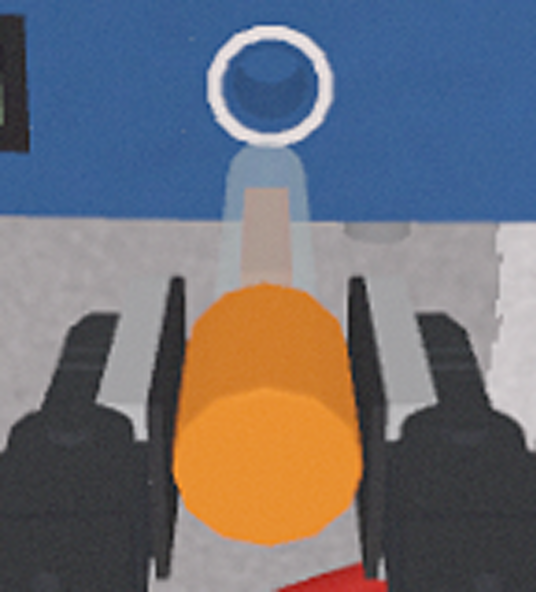

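```bash
python3 - <<'E'
from h import *
s=np.load('pics/wrist.npz'); P,R=s['pos'],s['R']
for z in(.2252,.2265): print((R.T@(wplane(282.4,296.2,z,P,R)-P)*1000).round(1))
print((R.T@(wplane(281.6,216.8,.115,P,R)-P)*1000).round(1))
E
python3 -m creep '[[[1,1,10,0.5],[1,1,25,0.5],[1,1,40,0.5],[1,1,50,0.5],[1,1,50,0.5]]]'
python3 -c "
from h import *
p,d,s=snap('wrist'); save('c4.png',cv2.resize(p[150:350,200:360],None,fx=3,fy=3,interpolation=cv2.INTER_CUBIC)); print(s['eef_pos'])"
```

```text
[-2.4  0.8 44.7]
[-1.6  0.8 43.4]
[ -3.9   0.5 154.9]
time: 6.65
eef_pos: [0.534, -0.0879, 0.2177]
ee_rot: [[1.0, 0.027, -0.002], [0.027, -1.0, 0.0], [-0.002, -0.0, -1.0]]
force: [0.2, 0.0, -0.1]
gripper_width: 0.0209
grip_force: 29.7
[ 0.53395866 -0.08794613  0.21768271]
```

View pics/c4.png

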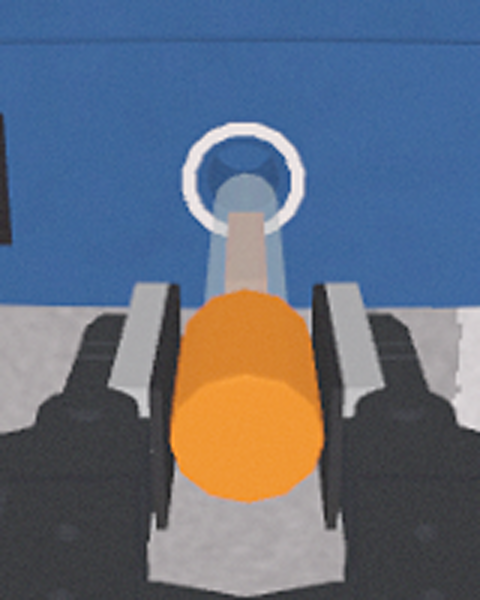

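Ring centre is at crop (243,180), full-frame (281,210); the foot is centred at about (247,200), i.e. (282.3,216.7).

Run:
```python
from h import *
s=np.load('pics/wrist.npz'); P,R=s['pos'],s['R']
W=wplane(281,210,.055,P,R); print(W, (R.T@(W-P)*1000).round(1))
for z in(.063,.061): print(wplane(282.3,216.7,z,P,R).round(4))
for z in(.173,): print('cap',wplane(200+247/3,150+437/3,z,P,R).round(4))
```

```text
[ 0.5325624 -0.0879853  0.055    ] [-1.100e+00  1.000e-01  1.627e+02]
[ 0.5299 -0.089   0.063 ]
[ 0.5293 -0.089   0.061 ]
cap [ 0.5318 -0.0888  0.173 ]
```

```bash
python3 -m creep '[[[1.5,-0.7,0,0],[1.5,-0.7,4,0],[1.5,-0.7,9,0],[1.5,-0.7,14,0],[1.5,-0.7,14,0]]]'
python3 -c "
from h import *
p,d,s=snap('wrist'); save('c5.png',cv2.resize(p[150:350,200:360],None,fx=3,fy=3,interpolation=cv2.INTER_CUBIC)); print(s['eef_pos'],s['force'],s['torque'])"
```

```text
time: 7.2
eef_pos: [0.5357, -0.0874, 0.2042]
ee_rot: [[1.0, 0.026, -0.001], [0.026, -1.0, 0.0], [-0.001, -0.0, -1.0]]
force: [0.5, 0.4, -0.3]
gripper_width: 0.0207
grip_force: 29.7
[ 0.53572628 -0.08743389  0.2041707 ] [ 0.53915441  0.36550195 -0.33127208] [ 0.01071512  0.01581923 -0.0082897 ]
```

View pics/c5.png

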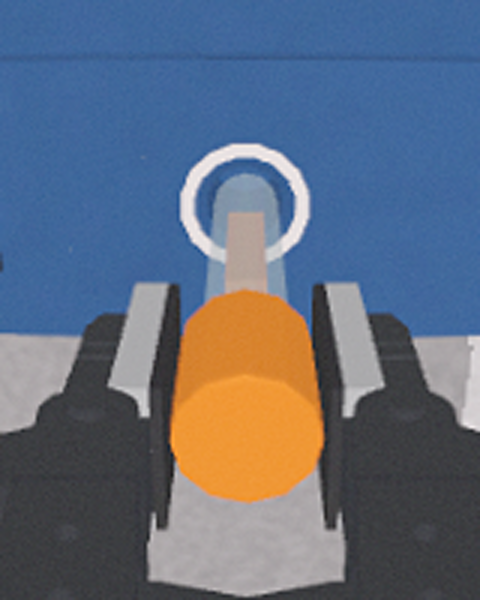

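The foot has entered the ring, centred at crop (245,204), with no contact force. I'll keep lowering.

```bash
python3 -m creep '[[[0,0,2,0],[0,0,4,0],[0,0,6,0],[0,0,8,0],[0,0,10,0]]]'|sed -n '2p;4,6p'
python3 -m creep '[[[0,0,2,0],[0,0,4,0],[0,0,6,0],[0,0,8,0],[0,0,10,0]]]'|sed -n '2p;4,6p'
```

```text
eef_pos: [0.536, -0.0874, 0.1947]
force: [0.3, -0.4, -0.6]
gripper_width: 0.021
grip_force: 29.7
eef_pos: [0.536, -0.0875, 0.1847]
force: [-0.0, 0.5, 0.2]
gripper_width: 0.0212
grip_force: 29.7
```

```bash
python3 -m creep '[[[0,0,2,0],[0,0,4,0],[0,0,6,0],[0,0,8,0],[0,0,10,0]]]'|sed -n '2p;4,6p'
python3 -m creep '[[[0,0,1,0],[0,0,2,0],[0,0,3,0],[0,0,4,0],[0,0,4.5,0]]]'|sed -n '2p;4,6p'
```

```text
eef_pos: [0.5361, -0.0874, 0.1747]
force: [-0.4, -0.1, -0.5]
gripper_width: 0.0212
grip_force: 29.7
eef_pos: [0.536, -0.0875, 0.1703]
force: [-0.1, -0.2, -0.3]
gripper_width: 0.0211
grip_force: 29.7
```

```bash
python3 -m creep '[[[0,0,0.5,0],[0,0,1,0],[0,0,1.5,0],[0,0,2,0],[0,0,2,0]]]'|sed -n '2p;4,6p'
```

```text
eef_pos: [0.5368, -0.0875, 0.1695]
force: [-1.7, 1.2, 18.0]
gripper_width: 0.0211
grip_force: 31.6
```

The tube is at the bottom (18 N at the expected height). Releasing it and retreating.

```bash
python3 -m creep '[[[0,0,-1,0],[0,0,-1,0],[0,0,-1,0],[0,0,-1,0],[0,0,-1,0]]]' 60 |sed -n '2p;4,6p'
python3 -m creep '[[[0,0,-8,0],[0,0,-30,0],[0,0,-60,0],[0,0,-80,0],[0,0,-80,0]]]' |sed -n '2p;4,6p'
python3 -c "
from h import *
p,d,s=snap('wrist'); save('w6.png',p); to(.6025,-.087,.19,-88.4)"
```

```text
eef_pos: [0.536, -0.0875, 0.1693]
force: [-0.7, -0.0, 0.4]
gripper_width: 0.0512
grip_force: 0.0
eef_pos: [0.537, -0.0876, 0.2525]
force: [0.5, 0.2, -0.4]
gripper_width: 0.0515
grip_force: 0.0
pos [ 0.5365 -0.0876  0.2509] yaw -88.5 -> shift mm [65.9  1.1 61.1] turn -0.1 t 10.8
```

View pics/w6.png

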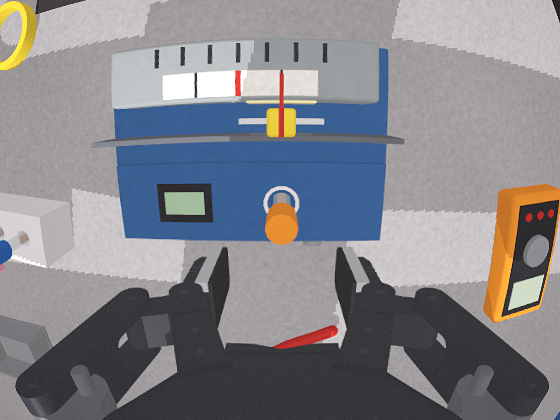

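The tube stands upright in the well (cap top about (281,228)); the tab top is at (281,122).

Run:
```python
from h import *
s=np.load('pics/wrist.npz'); P,R=s['pos'],s['R']; m=np.array(ctrl.camera_params('wrist')['mount'])
for n,u,v in(('cap',281,228),('tab',281,122)):
    o,d=wray(u,v,P,R); D=np.median(s['d'][v-2:v+3,u-3:u+4]); X=o+d*D/(d@(R@m[:3,2])); print(n,X.round(4))
X=wplane(281,122,.145,P,R); print(X.round(4))
to(X[0],X[1],.183,-88.4)
```

```text
cap [ 0.5352 -0.0878  0.1253]
tab [ 0.6029 -0.086   0.1459]
[ 0.6028 -0.086   0.145 ]
pos [ 0.5365 -0.0876  0.2509] yaw -88.5 -> shift mm [66.2  0.2 68.1] turn -0.1 t 10.8
```

Cap top at 0.125, so the tube is home. Now pinching the tab.

```bash
python3 -m creep '[[[25,0,0,0],[55,0,0,0],[66,0,15,0],[66,0,42,0],[66,0,68,0]]]' |sed -n '2p;4,6p'
python3 -m creep '[[[0,0,0,0],[0,0,0,0],[0,0,0,0],[0,0,0,0],[0,0,0,0]]]' 0 50 |sed -n '2p;4,6p'
```

```text
eef_pos: [0.6019, -0.0856, 0.1797]
force: [0.1, 0.4, -0.0]
gripper_width: 0.0516
grip_force: 0.0
eef_pos: [0.6022, -0.0855, 0.1823]
force: [-2.1, 2.6, 1.5]
gripper_width: 0.0153
grip_force: 51.0
```

```bash
python3 -m creep '[[[0,-4,0,0],[0,-8,0,0],[0,-12,0,0],[0,-16,0,0],[0,-20,0,0]]]' |sed -n '2p;4,6p'
python3 -m creep '[[[0,-3,0,0],[0,-6,0,0],[0,-9,0,0],[0,-10.5,0,0],[0,-10.5,0,0]]]' |sed -n '2p;4,6p'
python3 -m creep '[[[0,0,0,0],[0,0,0,0],[0,0,0,0],[0,0,0,0],[0,0,0,0]]]' |sed -n '2p;4,6p'
python3 -c "
from h import *
p,d,s=snap('wrist'); save('w7.png',p);print(s['eef_pos'])"
```

```text
eef_pos: [0.6017, -0.0663, 0.1822]
force: [-0.8, -5.4, 7.3]
gripper_width: 0.0155
grip_force: 52.0
eef_pos: [0.6015, -0.056, 0.1822]
force: [-2.7, -5.9, 6.6]
gripper_width: 0.0153
grip_force: 52.0
eef_pos: [0.6015, -0.0562, 0.1822]
force: [-1.9, -6.1, 6.8]
gripper_width: 0.0154
grip_force: 52.0
[ 0.60150812 -0.05619215  0.18221582]
```

View pics/w7.png

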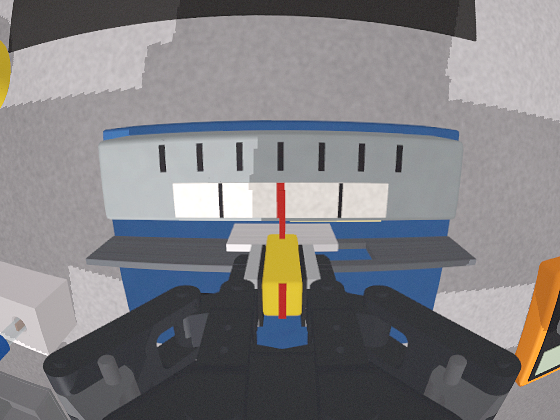

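The red pointer at (282,200) sits on the red mark, between the closed mark at (340,200) and the fully open one at (221,200). Travel is about 29.5 mm with a spring force of about 6 N. I'll hold a little longer, then hand in.

```bash
for i in 1 2; do python3 -m creep '[[[0,0,0,0],[0,0,0,0],[0,0,0,0],[0,0,0,0],[0,0,0,0]]]' |sed -n '1,2p;4,6p'; done
python3 -c "
from h import *
print(ctrl.hand_in())"
```

```text
time: 13.85
eef_pos: [0.6015, -0.0561, 0.1822]
force: [-1.3, -6.0, 6.6]
gripper_width: 0.0152
grip_force: 52.0
time: 14.35
eef_pos: [0.6015, -0.0562, 0.1822]
force: [-1.9, -6.4, 6.7]
gripper_width: 0.0152
grip_force: 52.0
the job is handed in; nothing more can be done
None
```

The orange-capped tube is fully home in the well and released, the shutter is held by its tab at the red half-open mark (about 29.5 mm), and the job was handed in at about 14.4 s; the hand-in returned no verdict.

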